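# Raise the router cutter by one turn of the lift wheel and lock it

### The arm

A 6-joint arm with a two-finger parallel gripper is mounted at the origin on the work surface. World frame = base frame: x ahead of the robot, y to its left, z up, the work surface at z = 0. Lengths are in mm, angles in rad, forces in N, time in s.
With the tool pointing down it reaches from about 350 to 975 mm from the base axis. Payload 7.1 kg.
Tool frame: the origin (TCP) lies between the finger pads; the fingertips stand 11 mm ahead of it and the grasp point (between the pads) lies 8 mm behind it; z points along the fingers, y is the direction in which the jaws open and shut (so a half turn about z gives the same grasp; the last joint's range is limited). The gripper opens to 88 mm and grips with 3 to 60 N. Pads are 20 mm wide; open, the fingers measure 115 mm over their backs; the gripper's body (75 mm by 178 mm) begins 61 mm behind the grasp point.
Start: joints at [1.233, 0.423, 1.63, -0, 1.089, -0.019], TCP at [195.86, 593.501, 233.675] pointing down, gripper open.
Joint ranges: [-3, 3], [-0.9, 2.11], [0.09, 2.58], [-1.31, 4.45], [0.11, 2.69], [-2.54, 2.54]. Speed limits (rad/s): [2.39, 2.39, 3.01, 3.14, 3.14, 3.14].

### API

Orientations are given as a unit quaternion [x, y, z, w].
In Python, from bench import r gives the robot as it stands. The module is installed in compiled form; this text tells all that it offers.
- The arm moves only by the tool servo_tool, never from a script. Its argument "deltas" is a list of rows, each a list of 3 entries, a list of its own where there are three numbers: the finger opening in m, from 0 to 0.0878, then the shift along the tool's x, y, z in m, then the turn about the tool's z in degrees. In form: [[gripper, [tx, ty, tz], twist], ...]. A call has exactly 5 rows; each row shifts and turns the pose as measured when the row begins, along the tool's axes as they then stand; what a row does not reach is not made up. A row lasts 1/8 s, in which the tool goes at most 62.5 mm and 10.7 degrees, less where a joint would pass 70% of its speed; a pose out of reach is approached as far as the arm can. A call with a gripper value outside its range is refused whole. The fingers move at their own pace and stop on an object; "newtons" is the grip in N (left out, the last holds). Time passes only in rows, so rows that do not move let the fingers close, or fill a call up. It gives the time, the measured TCP pose, the force and the opening at its end, in the units of the state.
- r.observe(): the state, without advancing time (a new reading comes with each control period).
- r.capture(name): name is "scene" or "top"; returns the picture (420x560x3 uint8, red, green, blue); there is no depth.
- r.camera_model(name): a dict with "fx", "fy", "cx", "cy" (pixels), "extrinsics" (4x4, takes a point from camera to world coordinates). Camera axes: x right, y down, z forward; pixel columns grow to the right and rows downward; lengths in mm; the calibration is good to about 2 mm. A picture is of the moment at which its call begins. camera_model takes no time and is no camera call.
- r.close_job(): hands the job in, once; it reports no verdict.
Trained networks look in the newest picture that a camera, given by its name, has taken for a name from the list of things; names that differ only in an ending like _2 or _b are one class to them, and where a whole thing is asked for, a point or a joint stands for the part that bears it (a point fixed in the world has none). Each returns a list of dicts, best first, with "p" (0 to 1); they miss things now and then, are a little off and sometimes report something else, mostly with a low value. They report only what shows in the picture. A call takes as long as a camera call.
- r.boxes_of(camera, thing): "box" ([left, top, width, height] in pixels, round what is visible of it).
- r.masks_of(camera, thing): "region" (420x560 bool, what is visible of it) and "box" ([left, top, width, height] in pixels, round what is visible of it).
- r.mark_of(camera, thing): "centre" ([row, column] in pixels: a listed point, or the origin of a listed thing).
The state is a dict: "clock": time; "joint_pos": joint angles; "joint_velocities": joint speeds; "joint_torque": joint torques, N m; "eef_pos": TCP position; "eef_rot": TCP orientation; "wrist_force": force on the tool from outside, world axes, zero at the start; "wrist_torque": the same for the moment, N m; "gripper_width": finger opening in mm.
Only numpy, scipy, OpenCV 4.12 (cv2) and the standard library are available. Lean on these libraries where they do the work, as an engineer would, in place of code of your own. Each camera call takes 0.05 s, during which the arm holds its last target. There are 200 camera calls.

### The job

Raise the router cutter: push the grey hand wheel round clockwise (seen from above) by its red upright handle through exactly one full turn, so that the handle comes back to where it stands now, and then push the yellow knob of the lock lever away from the wheel until the lever is fully home against its stop. Only push, with the fingertips or the outside of the fingers: never take either handle in a grip. Leave everything else on the bench and on the router table where it is, and finish clear of it all.

Things in the scene. Friction and masses are not known exactly. Their poses are not given: they have to be found in the camera images.
- wheel_hub (a point): centre of the top of the hub of the grey three-spoke hand wheel that lies level on the router table, a grey-topped plywood slab 360 x 500 x 50 mm fixed on the bench with a wooden fence (top 90 mm above the bench) along its far long edge. The wheel turns about the upright axis through this point, which is 96 mm above the bench. The round rim has a mean radius of 70 mm, is 15 mm thick, and its top is 88 mm above the bench.
- wheel_handle (a point): the wheel's red upright handle, a round peg 24 mm across standing on the rim 70 mm from the axis, over one spoke, fixed to the wheel; it is free from the rim (88 mm above the bench) to its top, 142 mm above the bench. Point on the handle's axis, 112 mm above the bench.
- wheel (a joint): angle of the hand wheel in rad, growing clockwise as seen from above; one full turn is 6.283. It starts anywhere from -2.4 to 2.4 and has no stop within two turns of that. It is stiff (about 3.6 N at the handle) and stays where it is left. One turn clockwise lifts the cutter by 3 mm.
- lock_pivot (a point): centre of the top of the pivot of the black lock lever, on the same router table to the right of the wheel; the lever swings level about the upright axis through this point, which is 100 mm above the bench. Its arm meets a steel stop pin (10 mm across, top 90 mm above the bench, 65 mm from the pivot) when locked; below is the flat table top, 50 mm above the bench.
- lock_knob (a point): the yellow upright knob at the end of the lock lever, a round peg 22 mm across, 90 mm from the pivot axis, free on all sides; from 86 to 136 mm above the bench (the lever arm, 14 mm thick, joins it at 83 to 97 mm). Point on the knob's axis, 111 mm above the bench.
- lock (a joint): angle of the lock lever in rad, growing anticlockwise as seen from above, that is, as its knob is pushed away from the wheel. 0 is fully open (knob towards the wheel), 1.222 is locked, hard against the end of its travel. It starts between 0 and 0.25 and stays where it is left (about 1.7 N at the knob).
- setup_bar_mid (a point): brass setup bar, 70 x 19 x 13 mm, lying loose on the near part of the router table; point at its centre
- insert_ring_mid (a point): flat aluminium insert ring, 68 mm across, 6 mm thick, lying loose on the router table near its right end; point at its centre
- glue_mid (a point): yellow glue bottle with orange cap, 64 mm across, 170 mm tall, on the bench left of the router table; point half-way up its axis
- mug_mid (a point): blue mug, 80 mm across, 90 mm tall, with a handle, on the bench to the left; point half-way up its axis
- push_block_mid (a point): red push block with an upright grip, 150 x 75 mm, 81 mm tall, on the bench to the right; point at its centre, 40 mm up
- offcut_mid (a point): pale wood offcut, 160 x 45 x 20 mm, on the bench to the right; point at its centre
- sanding_block_mid (a point): cork sanding block, 120 x 65 x 35 mm, on the bench to the right; point at its centre

How it is judged:
By the outcome, as a careful person would: the job done as asked, in the order asked, and still so for the second after the job is handed in, with the robot touching nothing.
It also fails if it takes over 64 s, if anything falls off the work surface, if the arm or the gripper's body presses on something with over 40 N, if the wrist force passes 120 N, or if a joint passes its speed limit or range.

## Working session

There is one attempt and no reset: what is moved stays moved. The work goes in short steps, Python scripts to look and compute and a tool call to move; the robot and the scene stay as the last step left them, time stands still between calls to the robot, and variables do not carry over. Pictures are saved under pics/ and viewed, on a budget of 10 in all, crops included, one or two more only if the job needs it, and the job is handed in when it is done.

Besides the shell and the picture viewer there is one more tool, called after "Emit:" by a JSON object that holds its "api" and its "payload", one argument or row to a line. servo_tool: Moves the arm, as the interface text tells. Its arguments: {"type":"object","properties":{"deltas":{"type":"array"},"newtons":{"type":"number"}},"required":["deltas"]}

```bash
mkdir -p pics
cat > h.py <<'E'
from bench import r
import numpy as np, cv2
def ray(cam,row,col,z):
    m=r.camera_model(cam);E=np.array(m["extrinsics"])
    d=E[:3,:3]@np.array([(col-m["cx"])/m["fx"],(row-m["cy"])/m["fy"],1]);o=E[:3,3]
    return o+d*(z-o[2])/d[2]
Z=dict(wheel_hub=96,wheel_handle=112,lock_pivot=100,lock_knob=111,setup_bar_mid=56,insert_ring_mid=53,glue_mid=85,mug_mid=45,push_block_mid=40,offcut_mid=10,sanding_block_mid=17)
def find(cam,names):
    r.capture(cam)
    for n in names:
        for d in r.mark_of(cam,n)[:2]:
            print(cam,n,round(d["p"],2),np.round(d["centre"]),np.round(ray(cam,*d["centre"],Z[n]),1))
def save(cam,name):
    cv2.imwrite("pics/"+name,cv2.cvtColor(r.capture(cam),cv2.COLOR_RGB2BGR))
E
python3 - <<'E'
from h import *
s=r.observe();print(s)
for c in("top","scene"):
    save(c,c+"0.png");find(c,Z)
    print(np.round(r.camera_model(c)["extrinsics"],2))
E
```

```text
{'clock': 0.0, 'joint_pos': array([ 1.23295987e+00,  4.23831476e-01,  1.63068999e+00, -3.82352313e-05,
        1.08857211e+00, -1.90246395e-02]), 'joint_velocities': array([ 4.84263718e-05, -3.67046242e-04,  5.97100655e-04, -2.45042998e-04,
       -1.46993413e-03,  1.29731400e-03]), 'joint_torque': array([ 1.63465851e-03, -5.44624364e+01, -2.73668629e+01,  6.43143221e-02,
        2.26092304e-02, -9.44951194e-05]), 'eef_pos': array([195.72189713, 593.00166447, 232.90752706]), 'eef_rot': array([ 1.58722865e-01,  9.87322890e-01, -7.41551618e-04, -1.16533741e-04]), 'wrist_force': array([ 0.25709588,  0.55919729, -0.10892987]), 'wrist_torque': array([-0.01251648, -0.02358075, -0.02522094]), 'gripper_width': 87.68412289053988}
top wheel_hub 0.74 [199. 232.] [539.2 123.7  96. ]
top wheel_handle 0.76 [222. 217.] [471.4 165.  112. ]
top lock_pivot 0.82 [174. 323.] [ 601.4 -137.8  100. ]
top lock_knob 0.84 [203. 314.] [ 517.1 -107.6  111. ]
top setup_bar_mid 0.62 [170. 324.] [ 628.3 -149.4   56. ]
top setup_bar_mid 0.56 [246. 285.] [406.5 -22.2  56. ]
top insert_ring_mid 0.49 [154. 330.] [ 676
[... 766 characters left out ...]
13.] [ 522.9 -415.1   56. ]
scene setup_bar_mid 0.57 [208. 303.] [404.9 -11.4  56. ]
scene glue_mid 0.86 [340. 393.] [582.3 546.8  85. ]
scene glue_mid 0.56 [310. 468.] [387.2 581.   85. ]
scene mug_mid 0.77 [312. 469.] [347.6 563.1  45. ]
scene push_block_mid 0.79 [156. 237.] [ 370.2 -515.3   40. ]
scene push_block_mid 0.33 [207. 302.] [386.  -39.2  40. ]
scene offcut_mid 0.78 [169. 212.] [ 480.9 -523.7   10. ]
scene sanding_block_mid 0.97 [177. 179.] [ 622.6 -518.2   17. ]
[[-8.40000e-01  3.00000e-01 -4.60000e-01  1.09784e+03]
 [ 5.50000e-01  4.30000e-01 -7.20000e-01  9.41760e+02]
 [-2.00000e-02 -8.50000e-01 -5.30000e-01  7.78530e+02]
 [ 0.00000e+00  0.00000e+00  0.00000e+00  1.00000e+00]]
```

Run:
```python
import cv2
a=cv2.imread("pics/top0.png")[120:290,180:370];cv2.imwrite("pics/t0c.png",cv2.resize(a,None,fx=3.5,fy=3.5,interpolation=2))
a=cv2.imread("pics/scene0.png")[130:300,170:400];cv2.imwrite("pics/s0c.png",cv2.resize(a,None,fx=3.4,fy=3.4,interpolation=2))
```

```text
(no output)
```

View pics/t0c.png

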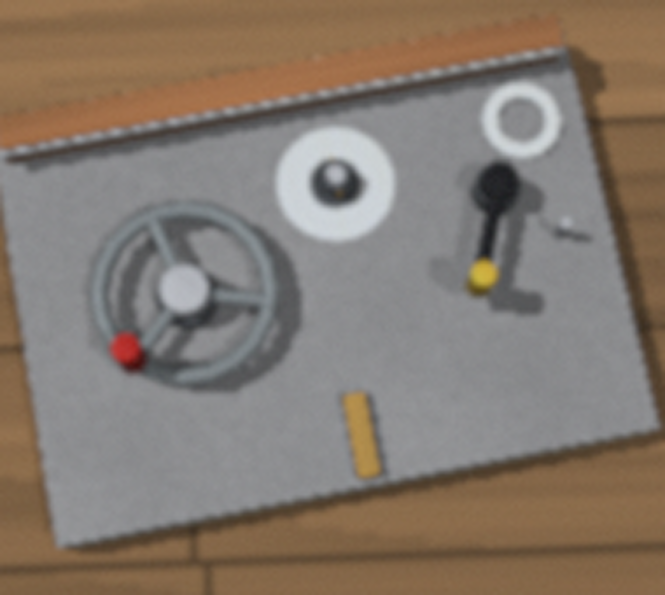

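View pics/s0c.png

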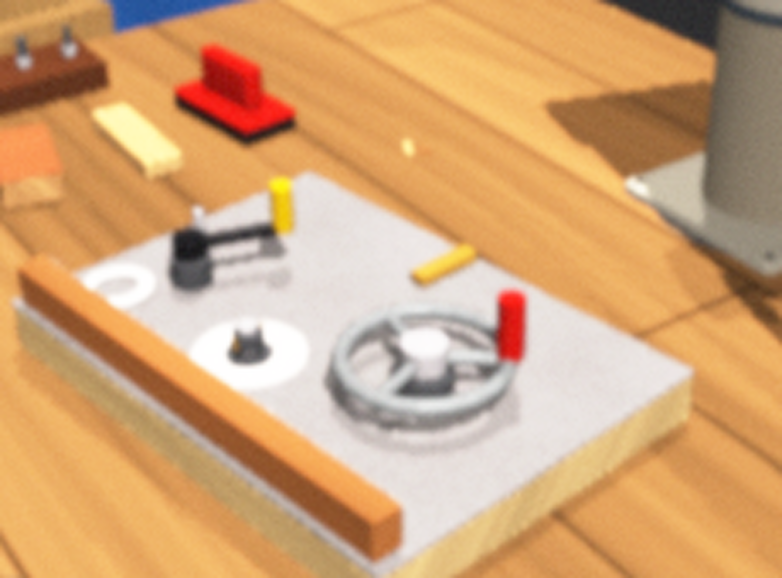

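Top crop: hub ≈ px (232.3, 203), handle top (216.3, 220), knob top (318.3, 198), pivot (321.7, 173), stop pin (342, 184), cutter between wheel and lever. Scene crop: hub top (294.7, 230), handle top (320.3, 217), knob top (252.6, 183).

Run:
```python
from h import *
def p(n,t,s,z):
    a=[]
    if t:a.append(ray("top",t[1]/3.5+120,t[0]/3.5+180,z))
    if s:a.append(ray("scene",s[1]/3.4+130,s[0]/3.4+170,z))
    print(n,[np.round(x[:2],1) for x in a])
p("hub",(183,289),(424,340),96)
p("rimc",(184,292),(426,359),88)
p("handletop",(127,348),(512,297),142)
p("pivot",(497,182),(189,240),100)
p("knobtop",(484,271),(281,183),136)
p("pin",(567,224),None,90)
p("ring",(522,119),(121,286),53)
p("bar",(362,435),(444,265),63)
p("cutter",(336,170),(250,332),80)
for q in[(8,152),(565,48),(60,546),(660,428)]:p("tablecorner",q,None,50)
# red/yellow masks
for c in("top","scene"):
    im=cv2.cvtColor(r.capture(c),cv2.COLOR_RGB2HSV)
    for n,lo,hi,m,z in[("red",(0,180,100),(6,255,255),"wheel_handle",115),("yel",(22,170,100),(32,255,255),"lock_knob",111)]:
        k=[d for d in r.masks_of(c,m)[:1]]
        for d in k: print(c,m,d["p"],d["box"])
```

```text
hub [array([529.7, 121.9]), array([528.7, 122.6])]
rimc [array([529. , 121.7]), array([536.3, 136.2])]
handletop [array([474.4, 162.5]), array([475.4, 168.3])]
pivot [array([ 608.9, -136. ]), array([ 614.9, -126.6])]
knobtop [array([ 526.6, -116.8]), array([ 523.8, -113.4])]
pin [array([ 574.1, -192.3])]
ring [array([ 677.4, -166.7]), array([ 671.7, -161.9])]
bar [array([410.6, -18.3]), array([415.9,  -7.1])]
cutter [array([629.8,  -5.6]), array([629. ,   9.3])]
tablecorner [array([664.7, 271.6])]
tablecorner [array([ 741.3, -208.5])]
tablecorner [array([331.5, 228.4])]
tablecorner [array([ 409. , -263.3])]
top wheel_handle 0.86 [205.0, 175.1, 53.5, 56.4]
top lock_knob 0.52 [312.0, 167.0, 18.8, 38.6]
scene wheel_handle 0.98 [265.7, 214.1, 62.5, 38.6]
scene lock_knob 0.65 [218.0, 182.1, 38.4, 23.9]
```

Emit:
{"api": "servo_tool", "payload": {
  "deltas": [
    [0, [0, 0, 0], -9.15],
    [0, [0, 0, 0], -9.15],
    [0, [-0.028, -0.053, 0], 0],
    [0, [-0.028, -0.053, 0], 0],
    [0, [-0.028, -0.053, 0], 0]
  ],
  "newtons": 20
}}

```text
clock: 2.22
eef_pos: [282.3, 435.3, 233.4]
eef_rot: [-0.009, 1.0, 0.001, 0.001]
wrist_force: [0.4, 0.6, 0.3]
gripper_width: 41.3
```

Emit:
{"api": "servo_tool", "payload": {
  "deltas": [
    [0, [-0.029, -0.055, 0], 1],
    [0, [-0.029, -0.055, 0], 0],
    [0, [-0.029, -0.055, 0], 0],
    [0, [-0.029, -0.055, 0], 0],
    [0, [-0.029, -0.055, 0], 0]
  ]
}}

```text
clock: 2.85
eef_pos: [429.2, 158.8, 234.4]
eef_rot: [-0.001, 1.0, 0.002, 0.003]
wrist_force: [1.6, 0.8, 0.1]
gripper_width: 0.8
```

Emit:
{"api": "servo_tool", "payload": {
  "deltas": [
    [0, [-0.029, -0.055, 0], 0],
    [0, [0, 0, 0.05], 0],
    [0, [0, 0, 0.04], 0],
    [0, [0, 0, 0.02], 0],
    [0, [0, 0, 0], 0]
  ]
}}

```text
clock: 3.48
eef_pos: [463.8, 99.1, 123.6]
eef_rot: [0.004, 1.0, 0.003, 0.006]
wrist_force: [0.4, 0.3, -0.2]
gripper_width: 0.2
```

Run:
```python
from h import *
s=r.observe();print(s["eef_pos"],s["eef_rot"],s["gripper_width"],s["wrist_force"])
save("scene","s1.png");save("top","t1.png")
a=cv2.imread("pics/top0.png")
a=cv2.imread("pics/scene0.png")
c=[cv2.resize(cv2.imread("pics/"+f)[y:y+150,x:x+133],None,fx=3,fy=3,interpolation=2) for f,y,x in(("t1.png",130,170),("s1.png",130,230))]
cv2.imwrite("pics/c1.png",cv2.hconcat(c))
```

```text
[463.81841801  99.07683882 123.57188766] [0.00401863 0.99996699 0.00296915 0.00640713] 0.16330927552911698 [ 0.42034619  0.30152915 -0.15927883]
```

View pics/c1.png

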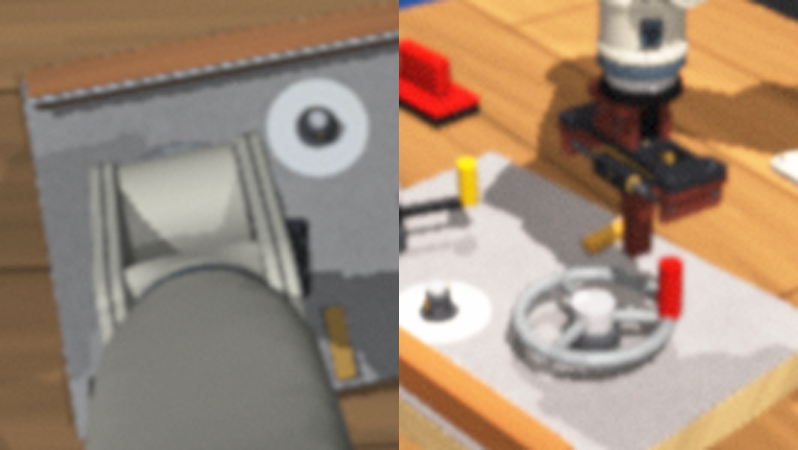

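Emit:
{"api": "servo_tool", "payload": {
  "deltas": [
    [0, [0.002, 0.01, 0.01], 0],
    [0, [0, 0.012, 0], 0],
    [0, [0, 0.008, 0], 0],
    [0, [0, 0.001, 0], 0],
    [0, [0, 0, 0], 0]
  ]
}}

```text
clock: 4.2
eef_pos: [465.0, 134.3, 117.5]
eef_rot: [0.003, 1.0, 0.004, 0.011]
wrist_force: [0.4, -0.2, 0.0]
gripper_width: 0.5
```

Emit:
{"api": "servo_tool", "payload": {
  "deltas": [
    [0, [0, 0.002, 0], 0],
    [0, [0, 0.001, 0], 0],
    [0, [0, 0, 0], 0],
    [0, [0, 0, 0], 0],
    [0, [0, 0, 0], 0]
  ]
}}

```text
clock: 4.82
eef_pos: [465.0, 136.9, 117.6]
eef_rot: [0.003, 1.0, 0.004, 0.011]
wrist_force: [-0.6, -0.6, 0.2]
gripper_width: 0.6
```

Emit:
{"api": "servo_tool", "payload": {
  "deltas": [
    [0, [0.002, 0.001, 0.003], 0],
    [0, [0, 0.001, 0], 0],
    [0, [0, 0, 0], 0],
    [0, [0, 0, 0], 0],
    [0, [0, 0, 0], 0]
  ]
}}

```text
clock: 5.45
eef_pos: [462.9, 139.0, 114.3]
eef_rot: [0.003, 1.0, 0.004, 0.011]
wrist_force: [0.7, -0.4, -0.8]
gripper_width: 0.6
```

Emit:
{"api": "servo_tool", "payload": {
  "deltas": [
    [0, [0, 0.001, 0], 0],
    [0, [0, 0.001, 0], 0],
    [0, [0, 0, 0], 0],
    [0, [0, 0, 0], 0],
    [0, [0, 0, 0], 0]
  ]
}}

```text
clock: 6.08
eef_pos: [463.0, 141.2, 114.4]
eef_rot: [0.003, 1.0, 0.004, 0.011]
wrist_force: [0.7, 0.5, -0.1]
gripper_width: 0.2
```

Emit:
{"api": "servo_tool", "payload": {
  "deltas": [
    [0, [0, 0.001, 0], 0],
    [0, [0, 0.001, 0], 0],
    [0, [0, 0, 0], 0],
    [0, [0, 0, 0], 0],
    [0, [0, 0, 0], 0]
  ]
}}

```text
clock: 6.7
eef_pos: [463.2, 142.5, 114.4]
eef_rot: [0.003, 1.0, 0.003, 0.011]
wrist_force: [1.5, -1.3, 0.4]
gripper_width: 0.3
```

Emit:
{"api": "servo_tool", "payload": {
  "deltas": [
    [0, [0, 0.001, 0], 0],
    [0, [0, 0.001, 0], 0],
    [0, [0, 0, 0], 0],
    [0, [0, 0, 0], 0],
    [0, [0, 0, 0], 0]
  ]
}}

```text
clock: 7.32
eef_pos: [463.8, 143.8, 114.4]
eef_rot: [0.003, 1.0, 0.003, 0.011]
wrist_force: [1.9, -4.0, 0.5]
gripper_width: -0.0
```

```bash
cat > plan.py <<'E'
import numpy as np,sys
x,y,step,n=map(float,sys.argv[1:5]);R=69;h=np.array([529,122.])
a=np.degrees(np.arctan2(y-h[1],x-h[0]));p=np.array([x,y]);out=[]
print("angle",a%360,"R",np.hypot(*(p-h)))
for i in range(int(n)):
    a-=step;q=h+R*np.array([np.cos(np.radians(a)),np.sin(np.radians(a))]);d=q-p;p=q
    print([0,[round(-d[0]/1000,3),round(d[1]/1000,3),0],0],np.round(q),round(a%360))
E
python3 plan.py 463.8 143.8 15 22
```

```text
angle 161.51234118319636 R 68.74794542384521
[0, [np.float64(-0.008), np.float64(0.016), 0], 0] [471. 160.] 147
[0, [np.float64(-0.012), np.float64(0.014), 0], 0] [483. 174.] 132
[0, [np.float64(-0.015), np.float64(0.01), 0], 0] [498. 184.] 117
[0, [np.float64(-0.017), np.float64(0.006), 0], 0] [515. 190.] 102
[0, [np.float64(-0.018), np.float64(0.001), 0], 0] [533. 191.] 87
[0, [np.float64(-0.018), np.float64(-0.003), 0], 0] [551. 187.] 72
[0, [np.float64(-0.016), np.float64(-0.008), 0], 0] [567. 180.] 57
[0, [np.float64(-0.014), np.float64(-0.012), 0], 0] [581. 168.] 42
[0, [np.float64(-0.01), np.float64(-0.015), 0], 0] [591. 153.] 27
[0, [np.float64(-0.006), np.float64(-0.017), 0], 0] [597. 136.] 12
[0, [np.float64(-0.001), np.float64(-0.018), 0], 0] [598. 118.] 357
[0, [np.float64(0.003), np.float64(-0.018), 0], 0] [594. 100.] 342
[0, [np.float64(0.008), np.float64(-0.016), 0], 0] [587.  84.] 327
[0, [np.float64(0.012), np.float64(-0.014), 0], 0] [575.  70.] 312
[0, [np.float64(0.015), np.float64(-0.01), 0], 0] [560.  60.] 297
[0, [np.float64(0.017), np.float64(-0.006), 0], 0] [543.  54.] 282
[0, [np.float64(0.018), np.float64(-0.001), 0], 0] [525.  53.] 267
[0, [np.float64(0.018), np.float64(0.003), 0], 0] [507.  57.] 252
[0, [np.float64(0.016), np.float64(0.008), 0], 0] [491.  64.] 237
[0, [np.float64(0.014), np.float64(0.012), 0], 0] [477.  76.] 222
[0, [np.float64(0.01), np.float64(0.015), 0], 0] [467.  91.] 207
[0, [np.float64(0.006), np.float64(0.017), 0], 0] [461. 108.] 192
```

Emit:
{"api": "servo_tool", "payload": {
  "deltas": [
    [0, [-0.008, 0.016, 0], 0],
    [0, [-0.012, 0.014, 0], 0],
    [0, [-0.015, 0.01, 0], 0],
    [0, [-0.017, 0.006, 0], 0],
    [0, [0, 0, 0], 0]
  ]
}}

```text
clock: 7.95
eef_pos: [511.7, 188.9, 113.7]
eef_rot: [0.003, 1.0, 0.001, 0.005]
wrist_force: [-0.6, -0.7, 0.5]
gripper_width: 0.7
```

Run:
```python
from h import *
print(r.observe()["eef_pos"])
save("scene","s2.png");find("scene",["wheel_handle"])
cv2.imwrite("pics/c2.png",cv2.resize(cv2.imread("pics/s2.png")[130:280,230:363],None,fx=3,fy=3,interpolation=2))
```

```text
[511.65926116 188.87355698 113.72600367]
scene wheel_handle 0.79 [236. 305.] [536.2 181.4 112. ]
scene wheel_handle 0.39 [311. 468.] [416.4 595.8 112. ]
```

View pics/c2.png

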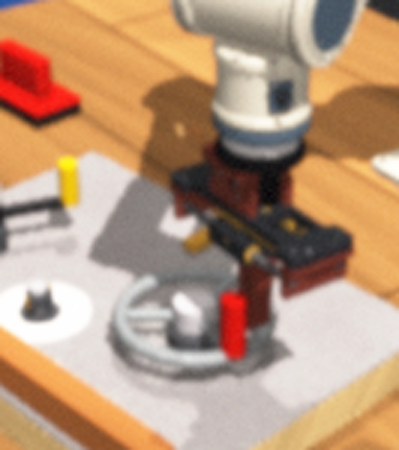

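The handle leads the fingers (red peg at crop px (232,325), finger right behind it). Continuing round.

Emit:
{"api": "servo_tool", "payload": {
  "deltas": [
    [0, [-0.02, 0.002, 0], 0],
    [0, [-0.018, -0.003, 0], 0],
    [0, [-0.016, -0.008, 0], 0],
    [0, [-0.014, -0.012, 0], 0],
    [0, [0, 0, 0], 0]
  ]
}}

```text
clock: 8.72
eef_pos: [569.4, 163.8, 112.9]
eef_rot: [0.003, 1.0, -0.002, -0.004]
wrist_force: [0.0, 0.2, -0.0]
gripper_width: 0.5
```

Emit:
{"api": "servo_tool", "payload": {
  "deltas": [
    [0, [-0.016, -0.002, 0], 0],
    [0, [-0.01, -0.012, 0], 0],
    [0, [-0.008, -0.016, 0], 0],
    [0, [-0.002, -0.017, 0], 0],
    [0, [0, 0, 0], 0]
  ]
}}

```text
clock: 9.35
eef_pos: [598.3, 117.0, 111.1]
eef_rot: [0.004, 1.0, -0.001, -0.011]
wrist_force: [0.5, -0.2, 0.2]
gripper_width: 0.6
```

```bash
python3 - <<'E'
from h import *
p=r.observe()["eef_pos"];print(p,np.hypot(p[0]-529,p[1]-122),r.observe()["wrist_force"])
find("scene",["wheel_handle"])
E
python3 plan.py 597 118 15 1
```

```text
[598.34831812 117.01492457 111.07007477] 69.52726230348253 [ 0.49111112 -0.24540953  0.19194786]
scene wheel_handle 0.77 [226. 270.] [587.9  88.9 112. ]
scene wheel_handle 0.41 [176. 179.] [ 679.1 -342.1  112. ]
angle 356.6335393365702 R 68.11754546370561
[0, [np.float64(0.003), np.float64(-0.018), 0], 0] [594. 100.] 342
```

Emit:
{"api": "servo_tool", "payload": {
  "deltas": [
    [0, [0.003, -0.018, -0.002], 0],
    [0, [0.008, -0.017, -0.001], 0],
    [0, [0.012, -0.014, 0], 0],
    [0, [0.015, -0.011, 0], 0],
    [0, [0, 0, 0], 0]
  ]
}}

```text
clock: 10.07
eef_pos: [559.1, 63.2, 115.0]
eef_rot: [0.003, 1.0, 0.003, -0.01]
wrist_force: [-0.2, -0.4, -0.1]
gripper_width: 0.1
```

Emit:
{"api": "servo_tool", "payload": {
  "deltas": [
    [0, [0.016, -0.009, 0], 0],
    [0, [0.018, -0.002, 0], 0],
    [0, [0.018, 0.002, 0], 0],
    [0, [0.016, 0.007, 0], 0],
    [0, [0, 0, 0], 0]
  ]
}}

```text
clock: 10.7
eef_pos: [499.8, 64.9, 118.6]
eef_rot: [0.002, 1.0, 0.004, 0.001]
wrist_force: [-1.0, -0.1, 0.0]
gripper_width: 0.5
```

Run:
```python
from h import *
p=r.observe()["eef_pos"];print(p,np.hypot(p[0]-529,p[1]-122))
find("scene",["wheel_handle"])
```

```text
[499.75289829  64.8882114  118.64426015] 64.16501660145913
scene wheel_handle 0.79 [210. 299.] [473.4  63.6 112. ]
scene wheel_handle 0.23 [214. 206.] [704.6 -69.7 112. ]
```

Emit:
{"api": "servo_tool", "payload": {
  "deltas": [
    [0, [0.012, 0.003, 0.002], 0],
    [0, [0.013, 0.01, 0.002], 0],
    [0, [0.01, 0.014, 0], 0],
    [0, [0.004, 0.014, 0], 0],
    [0, [0, 0, 0], 0]
  ]
}}

```text
clock: 11.42
eef_pos: [468.8, 106.5, 116.9]
eef_rot: [0.003, 1.0, 0.004, 0.008]
wrist_force: [-1.1, -0.5, 0.4]
gripper_width: 0.2
```

Emit:
{"api": "servo_tool", "payload": {
  "deltas": [
    [0, [0.006, 0.01, 0.002], 0],
    [0, [0.001, 0.011, 0], 0],
    [0, [0, 0.006, 0], 0],
    [0, [0, 0.001, 0], 0],
    [0, [0, 0, 0], 0]
  ]
}}

```text
clock: 12.05
eef_pos: [464.2, 133.6, 115.0]
eef_rot: [0.003, 1.0, 0.003, 0.01]
wrist_force: [0.7, -0.7, 1.7]
gripper_width: 0.6
```

Run:
```python
from h import *
s=r.observe();print(s["eef_pos"],s["eef_rot"],s["wrist_force"])
find("scene",["wheel_handle"])
```

```text
[464.19367277 133.55887471 114.97140531] [0.00314264 0.99993938 0.00298304 0.01012234] [ 0.73380605 -0.72302725  1.7040496 ]
scene wheel_handle 0.61 [222. 318.] [467.7 147.6 112. ]
```

```bash
cat >> h.py <<'E'
def red(im):
    a=im[190:260,280:350].astype(int);m=((a[...,2]>110)&(a[...,1]<70)&(a[...,0]<70)).astype(np.uint8)
    n,l,s,c=cv2.connectedComponentsWithStats(m);k=1+np.argmax(s[1:,4]);return s[k]+[280,190,0,0,0],c[k]+[280,190]
E
python3 - <<'E'
from h import *
save("scene","s3.png")
for f in("scene0","s1","s3"):print(f,*red(cv2.imread(f"pics/{f}.png")))
c=[cv2.resize(cv2.imread(f"pics/{f}.png")[195:265,290:350],None,fx=6,fy=6,interpolation=2) for f in("scene0","s3")]
cv2.imwrite("pics/c3.png",cv2.hconcat(c))
for p in((475,165),(472.5,161)):
    m=r.camera_model("scene");q=np.linalg.inv(m["extrinsics"])@[*p,115,1];print(m["fx"]*q[0]/q[2]+m["cx"],m["fy"]*q[1]/q[2]+m["cy"])
E
```

```text
scene0 [316 217   8  19 125] [319.728 225.592]
s1 [316 217   8  19 124] [319.75806452 225.5483871 ]
s3 [316 208   8  26 139] [319.33093525 223.02877698]
319.6815321130174 225.08290231774387
319.5111368590722 224.12954235906355
```

View pics/c3.png

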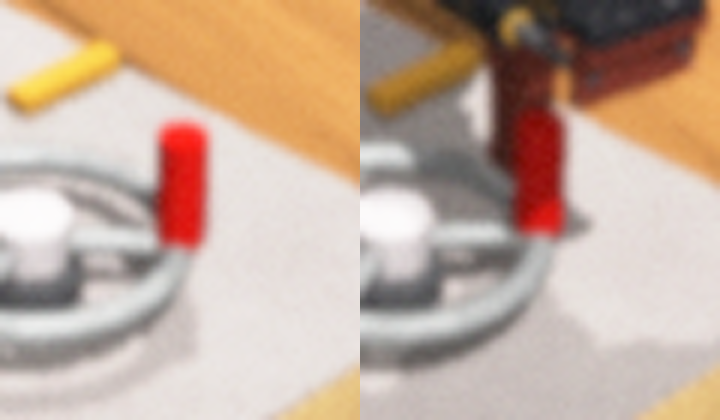

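Start picture (left): handle foot at crop row 245; now (right) row 235, i.e. about 1.7 px (~7 mm) short, which agrees with the 8 mm still missing to the first contact pose.

Emit:
{"api": "servo_tool", "payload": {
  "deltas": [
    [0, [0.001, 0.004, 0.001], 0],
    [0, [0, 0.002, 0], 0],
    [0, [0, 0.001, 0], 0],
    [0, [0, 0, 0], 0],
    [0, [0, 0, 0], 0]
  ]
}}

```text
clock: 12.82
eef_pos: [465.3, 139.3, 114.3]
eef_rot: [0.004, 1.0, 0.002, 0.012]
wrist_force: [0.8, -2.4, 0.0]
gripper_width: 0.4
```

Emit:
{"api": "servo_tool", "payload": {
  "deltas": [
    [0, [0.002, 0.002, 0], 0],
    [0, [0.001, 0.002, 0], 0],
    [0, [0, 0.001, 0], 0],
    [0, [0, 0, 0], 0],
    [0, [0, 0, 0], 0]
  ]
}}

```text
clock: 13.45
eef_pos: [463.3, 143.1, 114.2]
eef_rot: [0.003, 1.0, 0.001, 0.013]
wrist_force: [1.1, -2.3, 0.5]
gripper_width: 0.4
```

Emit:
{"api": "servo_tool", "payload": {
  "deltas": [
    [0, [0, -0.015, 0], 0],
    [0, [0, -0.025, 0], 0],
    [0, [0, -0.03, -0.03], 0],
    [0, [0, -0.03, -0.04], 0],
    [0, [0, -0.04, -0.04], 0]
  ]
}}

```text
clock: 14.08
eef_pos: [454.9, -0.9, 222.6]
eef_rot: [0.001, 1.0, 0.002, 0.007]
wrist_force: [0.6, 0.2, 0.2]
gripper_width: 0.7
```

Emit:
{"api": "servo_tool", "payload": {
  "deltas": [
    [0, [0.01, -0.05, 0], 0],
    [0, [0.01, -0.05, 0], 0],
    [0, [0.01, -0.04, 0], 0],
    [0, [0, 0, 0], 0],
    [0, [0, 0, 0], 0]
  ]
}}

```text
clock: 14.7
eef_pos: [422.3, -148.0, 224.4]
eef_rot: [0.003, 1.0, 0.003, 0.01]
wrist_force: [-0.6, 0.4, -0.2]
gripper_width: 0.3
```

Run:
```python
from h import *
save("scene","s4.png");save("top","t4.png")
print(r.observe()["eef_pos"])
for f in("scene0","s1","s4"):print(f,*red(cv2.imread(f"pics/{f}.png")))
c=[cv2.resize(cv2.imread(f"pics/{f}.png")[195:265,270:350],None,fx=5,fy=5,interpolation=2) for f in("scene0","s4")]
d=[cv2.resize(cv2.imread(f"pics/{f}.png")[175:245,190:270],None,fx=5,fy=5,interpolation=2) for f in("top0","t4")]
cv2.imwrite("pics/c4.png",cv2.resize(cv2.vconcat([cv2.hconcat(c),cv2.hconcat(d)]),(686,600)))
```

```text
[ 422.6256715  -147.46771423  224.47432373]
scene0 [316 217   8  19 125] [319.728 225.592]
s1 [316 217   8  19 124] [319.75806452 225.5483871 ]
s4 [316 217   8  19 131] [319.81679389 225.89312977]
```

View pics/c4.png

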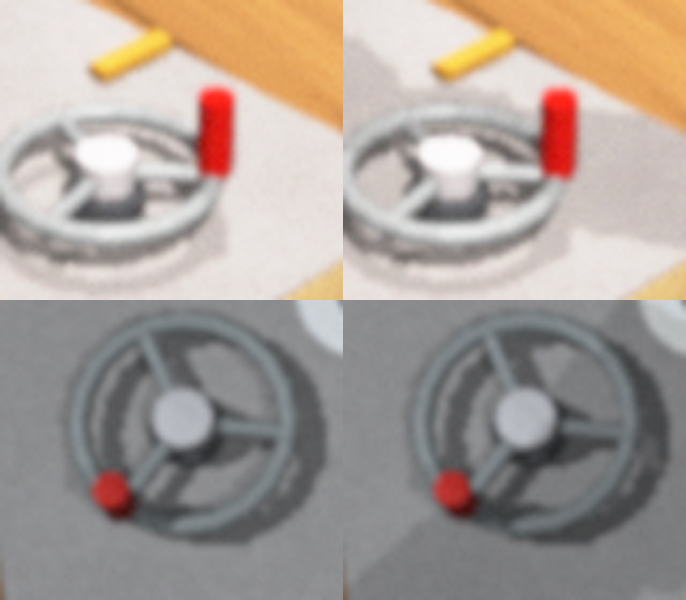

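Wheel is back at its start (handle centroid (319.8, 225.9) vs (319.7, 225.6); spokes match in the top view). Now the lever: descend on the wheel side of the knob.

Emit:
{"api": "servo_tool", "payload": {
  "deltas": [
    [0, [-0.05, 0.035, 0], 0],
    [0, [-0.05, 0.036, 0], 0],
    [0, [-0.008, 0.003, 0], 0],
    [0, [0, 0, 0.05], 0],
    [0, [0, 0, 0.03], 0]
  ]
}}

```text
clock: 15.42
eef_pos: [537.4, -66.3, 147.2]
eef_rot: [-0.002, 1.0, 0.002, 0.013]
wrist_force: [-0.1, 0.2, 0.0]
gripper_width: 0.4
```

Run:
```python
from h import *
s=r.observe();print(s["eef_pos"],s["wrist_force"])
save("scene","s5.png")
cv2.imwrite("pics/c5.png",cv2.resize(cv2.imread("pics/s5.png")[110:250,190:330],None,fx=3.5,fy=3.5,interpolation=2))
```

```text
[537.37887892 -66.31887831 147.17167369] [-0.05684383  0.2146714   0.01168403]
```

View pics/c5.png

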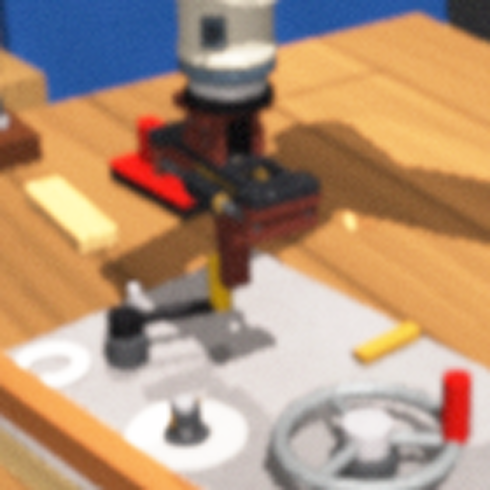

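Finger (crop px (237,255)) is on the wheel side of the yellow knob (220,285), clear of it.

Emit:
{"api": "servo_tool", "payload": {
  "deltas": [
    [0, [0.005, 0, 0.03], 0],
    [0, [0.002, -0.008, 0.004], 0],
    [0, [0.004, -0.01, 0], 0],
    [0, [0, -0.005, 0], 0],
    [0, [0, 0, 0], 0]
  ]
}}

```text
clock: 16.1
eef_pos: [525.9, -90.3, 112.7]
eef_rot: [-0.002, 1.0, 0.002, 0.012]
wrist_force: [-0.1, -0.2, -0.3]
gripper_width: 0.7
```

Emit:
{"api": "servo_tool", "payload": {
  "deltas": [
    [0, [0.002, -0.01, 0], 0],
    [0, [0.001, -0.012, 0], 0],
    [0, [0, -0.012, 0], 0],
    [0, [0, -0.012, 0], 0],
    [0, [0, 0, 0], 0]
  ]
}}

```text
clock: 16.73
eef_pos: [522.8, -139.6, 113.2]
eef_rot: [-0.002, 1.0, 0.003, 0.012]
wrist_force: [-0.4, 0.1, 0.4]
gripper_width: 0.4
```

Run:
```python
from h import *
s=r.observe();print(s["eef_pos"],s["wrist_force"])
find("scene",["lock_knob","lock_pivot"]);find("top",["lock_knob"])
```

```text
[ 522.80020922 -139.62139759  113.22356909] [-0.41434679  0.10541059  0.41485304]
scene lock_knob 0.72 [187. 243.] [ 538. -151.  111.]
scene lock_pivot 0.53 [199. 224.] [ 615.8 -139.1  100. ]
```

Emit:
{"api": "servo_tool", "payload": {
  "deltas": [
    [0, [-0.001, -0.01, 0], 0],
    [0, [-0.002, -0.01, 0], 0],
    [0, [-0.004, -0.009, 0], 0],
    [0, [0, 0, 0], 0],
    [0, [0, 0, 0], 0]
  ]
}}

```text
clock: 17.6
eef_pos: [530.8, -168.7, 113.2]
eef_rot: [-0.003, 1.0, 0.003, 0.012]
wrist_force: [0.8, 1.5, -0.3]
gripper_width: 0.3
```

Emit:
{"api": "servo_tool", "payload": {
  "deltas": [
    [0, [-0.002, -0.003, 0], 0],
    [0, [-0.002, -0.003, 0], 0],
    [0, [0, 0, 0], 0],
    [0, [0, 0, 0], 0],
    [0, [0, 0, 0], 0]
  ]
}}

```text
clock: 18.23
eef_pos: [534.5, -174.8, 113.2]
eef_rot: [-0.003, 1.0, 0.003, 0.011]
wrist_force: [0.7, 0.6, -0.1]
gripper_width: 0.6
```

Emit:
{"api": "servo_tool", "payload": {
  "deltas": [
    [0, [-0.003, -0.003, 0], 0],
    [0, [-0.002, -0.003, 0], 0],
    [0, [0, 0, 0], 0],
    [0, [0, 0, 0], 0],
    [0, [0, 0, 0], 0]
  ]
}}

```text
clock: 18.85
eef_pos: [539.1, -180.0, 113.1]
eef_rot: [-0.003, 1.0, 0.004, 0.01]
wrist_force: [-1.5, 3.3, 1.1]
gripper_width: 0.1
```

Emit:
{"api": "servo_tool", "payload": {
  "deltas": [
    [0, [-0.002, -0.003, 0], 0],
    [0, [-0.002, -0.002, 0], 0],
    [0, [0, 0, 0], 0],
    [0, [0, 0, 0], 0],
    [0, [0, 0, 0], 0]
  ]
}}

```text
clock: 19.48
eef_pos: [539.1, -179.8, 113.1]
eef_rot: [-0.003, 1.0, 0.009, 0.005]
wrist_force: [-1.0, 3.3, 0.7]
gripper_width: 0.2
```

Run:
```python
from h import *
s=r.observe();print(s["eef_pos"],s["wrist_force"])
find("scene",["lock_knob"])
save("scene","s6.png")
cv2.imwrite("pics/c6.png",cv2.resize(cv2.imread("pics/s6.png")[140:240,190:310],None,fx=5,fy=5,interpolation=2))
```

```text
[ 539.05308936 -179.77911606  113.11875038] [-1.00547381  3.28334858  0.70222447]
scene lock_knob 0.72 [185. 232.] [ 559.8 -189.5  111. ]
```

View pics/c6.png

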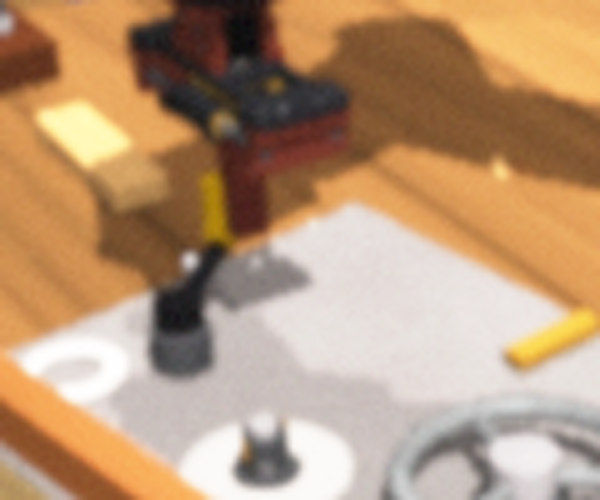

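The arm of the lever (crop px (210,260)) lies beside the pin (190,262) and motion has stalled; press firmly to be sure it is home.

Emit:
{"api": "servo_tool", "payload": {
  "deltas": [
    [0, [-0.003, -0.003, 0], 0],
    [0, [-0.004, -0.004, 0], 0],
    [0, [-0.004, -0.004, 0], 0],
    [0, [-0.005, -0.005, 0], 0],
    [0, [-0.005, -0.005, 0], 0]
  ]
}}

```text
clock: 20.25
eef_pos: [540.8, -179.8, 112.4]
eef_rot: [-0.001, 0.999, 0.028, -0.018]
wrist_force: [-17.3, 27.9, 26.2]
gripper_width: 0.5
```

Emit:
{"api": "servo_tool", "payload": {
  "deltas": [
    [0, [0.004, 0.006, 0], 0],
    [0, [0.008, 0.012, 0], 0],
    [0, [0.01, 0.02, -0.01], 0],
    [0, [0.01, 0.01, -0.04], 0],
    [0, [0.01, 0, -0.05], 0]
  ]
}}

```text
clock: 20.88
eef_pos: [498.6, -134.0, 216.3]
eef_rot: [-0.001, 0.999, 0.028, -0.02]
wrist_force: [0.1, 0.1, 0.2]
gripper_width: 0.6
```

Emit:
{"api": "servo_tool", "payload": {
  "deltas": [
    [0, [0.03, 0.0, -0.04], 0],
    [0, [0.04, 0.02, -0.01], 0],
    [0, [0.04, 0.02, 0], 0],
    [0, [0, 0, 0], 0],
    [0, [0, 0, 0], 0]
  ]
}}

```text
clock: 21.5
eef_pos: [388.7, -95.2, 280.6]
eef_rot: [-0.002, 1.0, 0.025, -0.013]
wrist_force: [0.6, 0.8, 1.0]
gripper_width: 0.6
```

Run:
```python
from h import *
s=r.observe();print(s["clock"],s["eef_pos"],s["wrist_force"])
save("scene","s7.png");save("top","t7.png")
print(*red(cv2.imread("pics/s7.png")));find("top",["lock_knob","wheel_handle"])
a=cv2.resize(cv2.imread("pics/top0.png")[130:260,190:370],None,fx=2.2,fy=2.2,interpolation=2)
b=cv2.resize(cv2.imread("pics/t7.png")[130:260,190:370],None,fx=2.2,fy=2.2,interpolation=2)
c=cv2.resize(cv2.imread("pics/s7.png")[140:270,170:350],None,fx=2.2,fy=2.2,interpolation=2)
d=cv2.resize(cv2.imread("pics/scene0.png")[140:270,170:350],None,fx=2.2,fy=2.2,interpolation=2)
cv2.imwrite("pics/c7.png",cv2.vconcat([cv2.hconcat([a,b]),cv2.hconcat([d,c])]))
```

```text
21.5 [388.70209566 -95.15415867 280.6058543 ] [0.59178309 0.84667101 0.97627671]
[316 217   8  19 132] [319.81818182 225.96212121]
top lock_knob 0.77 [194. 344.] [ 539.9 -191.8  111. ]
top lock_knob 0.27 [244. 283.] [404.8 -14.6 111. ]
top wheel_handle 0.64 [218. 215.] [484.8 169.9 112. ]
```

View pics/c7.png

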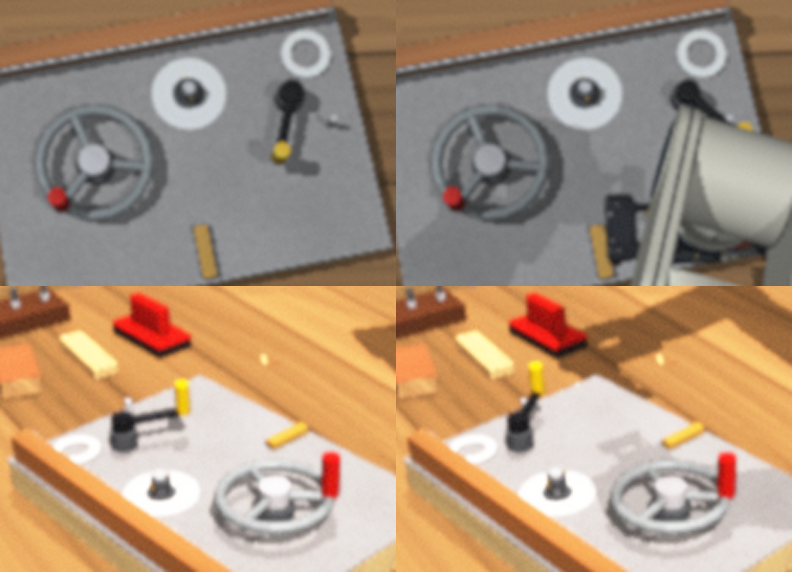

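```bash
python3 -c "
from h import *
print(r.close_job())"
```

```text
the job is handed in; nothing more can be done
None
```

I pushed the hand wheel one full turn clockwise by its red handle, using closed fingertips only. I then pushed the yellow knob away from the wheel until the lock lever was against its stop. The arm backed off, and I handed the job in at about 21.5 s.

- **Wheel:** I stopped the turn at the same fingertip position where I first touched the handle. In the scene camera the handle centre is at (319.8, 226.0) pixels, against (319.7, 225.6) at the start. That is about 1–2 mm, or 1–1.5°, past the start at most, and part of it may come from changed shadows. The spokes match the starting picture in the top view.
- **Lever:** motion stopped beside the pin. A firm press gave about 33 N sideways with almost no further movement. The last pictures show the lever arm against the pin.
- **Everything else:** the bar, ring, push block, offcut and other things visible in the last pictures look unmoved. I didn't recheck the mug or the glue bottle, but the arm stayed well away from them. The arm finished well above the table; the small forces reading then (about 1 N) is within noise.
- **Disagreement:** the network's positions for the handle and knob were up to 20 mm off my own pixel measurements, so I used them only as rough checks.

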